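# Fold back the cold frame's glazed leaf

### The arm

A 6-joint arm with a two-finger parallel gripper is mounted at the origin on the work surface. World frame = base frame: x ahead of the robot, y to its left, z up, the work surface at z = 0. Lengths are in m, angles in rad, forces in N, time in s.
With the tool pointing down it reaches from about 0.225 to 0.875 m from the base axis. Payload 3.4 kg.
Tool frame: the origin (TCP) lies on the centre line of the jaws, within the pads' length; the fingertips stand 17 mm ahead of it and the grasp point (between the pads) lies 2 mm behind it (nose_length is the distance from the TCP to the fingertips, in m); z points along the fingers, y is the line along which they close (so a half turn about z gives the same grasp; the last joint's range is limited). The gripper opens to 85 mm and grips with 20 to 120 N. Pads are 22 mm wide; open, the fingers measure 114 mm over their backs; the gripper's body (76 mm by 85 mm) begins 54 mm behind the grasp point. The pads swing forward as they close: fully open they stand 13 mm farther back than shut.
Start: joints at [1.209, 0.276, 1.505, -0, 1.361, -0.121], TCP at [0.137, 0.558, 0.248] pointing down, gripper open.
Joint ranges: [-2.89, 2.89], [-0.75, 2.08], [0.22, 2.7], [-1.18, 4.32], [0.11, 2.71], [-2.7, 2.7]. Speed limits (rad/s): [2.57, 2.57, 3.14, 3.14, 3.14, 3.14].

### API

Orientations are given as a unit quaternion [w, x, y, z].
In Python, from rig import get_state, get_image, sign_off, find_in, place_of, nose_length gives the robot as it stands.
- The arm moves only by the tool apply_moves, never from a script. Its argument "deltas" is one flat list of numbers, 5 for each row, row after row: the finger opening in mm, from 0 to 85.4, then the shift along the tool's x, y, z in mm, then the turn about the tool's z in degrees. A call has 1 to 12 rows; each row is the pose to reach, as a shift and turn from the pose commanded when the call began, along the tool's axes at that moment; what a row does not reach only later rows make up. A row lasts 1/12 s, in which the tool goes at most 41.7 mm and 7.16 degrees, less where a joint would pass 70% of its speed; a pose out of reach is approached as far as the arm can. A call with a gripper value outside its range is refused whole. The fingers move at their own pace and stop on an object; "squeeze" is the grip in N (left out, the last holds). Time passes only in rows, so rows that repeat a pose let the fingers close. It gives the time, the measured TCP pose, the force, the opening and the grip force at its end, in the units of the state.
- get_state(): the state, without advancing time (a new reading comes with each control period).
- get_image(name): name is "scene" or "top" or "wrist"; returns a dict with "frame" (400x640x3 uint8, red, green, blue), "K" (3x3 intrinsics, pixels), "position" and "orientation" of the camera in the world. Camera axes: x right, y down, z forward; pixel columns grow to the right and rows downward; lengths in m; the calibration is good to about 2 mm. A picture is of the moment at which its call begins. There is no depth.
- sign_off(): hands the job in; it is judged then, once.
Trained networks look in a picture, given as the dict that the camera call returned (one of the last four; its "shot" number tells which), for a name from the list of things; names that differ only in an ending like _2 or _b are one class to them, and where a whole thing is asked for, a point or a joint stands for the part that bears it (a point fixed in the world has none). Each returns a list of dicts, best first, with "score" (0 to 1); they miss things now and then, are a little off and sometimes report something else, mostly with a low value. They report only what shows in the picture. A call takes as long as a camera call.
- find_in(query, picture): "point" ([column, row] in pixels, amid what is visible of it).
- place_of(query, picture): "point" ([column, row] in pixels: a listed point, or the origin of a listed thing).
The state is a dict: "clock": time; "qpos": joint angles; "qd": joint speeds; "effort": joint torques, N m; "position": TCP position; "ee_rot": TCP orientation; "contact_force": force on the tool from outside, world axes, zero at the start; "moment": the same for the moment, N m; "width": finger opening in m; "gripper_force": force on a finger pad.
Only numpy, scipy, OpenCV 4.12 (cv2) and the standard library are available. Lean on these libraries where they do the work, as an engineer would, in place of code of your own. Each camera call takes 0.05 s, during which the arm holds its last target. There are 200 camera calls.

### The job

Open the little wooden cold frame so the seedlings can be watered: with the fingertips push up under the overhanging free edge of its glazed leaf, swing the leaf right over the spine, and press it down until it lies flat on the boarded deck of the other half, then take the hand away. Only push - do not pinch the leaf between the fingers, fling it over, or shove or lift the frame. Leave the pot, jug, jar and dibber where they stand.

Things in the scene. Friction and masses are not known exactly. Their poses are not given: they have to be found in the camera images.
- coldframe: Wooden table-top cold frame, loose, about 4.5 kg, 280 mm along its y, 260 mm along its x. Origin: centre of its underside; z up. The spine (hinge line) runs along its x through the middle, 125 mm up. +y half: the hinged glazed leaf, over an outer wall 140 mm from the spine and 107 mm high. -y half: a fixed boarded deck, its top level with the spine, reaching 155 mm from it.
- spine (a point): Middle of the hinge line, 125 mm above the work surface; its axes are those of the cold frame (x along the hinge line).
- lip (a point): Middle of the leaf's free edge, on its lower arris: 172 mm from the hinge line, 17 mm below it (108 mm above the work surface) when closed. Moves and turns with the leaf (y from hinge to free edge, z out of its top face). The edge overhangs the box wall by 32 mm, so fingertips reach under it from outside.
- leaf (a joint): Angle of the leaf about the spine, rad: 0 closed, level on the +y half; 1.57 upright; 3.14 folded right over, flat upside down on the deck. May start slightly ajar. Stiff friction hinge (0.26 N m): the leaf (about 0.18 kg) stays at any angle where it is left, so it must be pushed all the way down; about 3 N at the free edge moves it.
- rails: Underside of the leaf, the face to push on: timber frame 272 mm (x) by 166 mm, 12 mm thick, free-edge rail 42 mm wide, side rails 36 mm, clear pane between, its lower face 2 mm further in. Origin: middle of the hinge line; axes turn with the leaf (y from hinge to free edge, z out of its top). Its lower face is at z = -17 mm.
- capping: Timber capping strips, 5 mm thick, round the leaf's top face, set back 6 mm from the free edge and sides; their top is level with the hinge line when closed and comes to lie on the deck when folded over. The leaf is 17 mm thick in all. Same origin and axes as the rails.
- pot: Bystander: round white ceramic plant pot with a thick rim, 120 mm across and 110 mm high, origin under its centre.
- jug: Bystander: yellow plastic watering jug, body 110 mm across and 150 mm high, handle to its +y and spout to its -y (190 mm over both), origin under its centre.
- jar: Bystander: lidded glass jar, 84 mm across and 120 mm high, origin under its centre.
- dibber: Bystander: bamboo dibber lying on the work surface, 225 mm long with a 100 mm crossbar grip, 28 mm high; origin under the middle of its shaft, point to its +x.

How it is judged:
On the way:
1. the leaf stands upright, pushed by the fingers (value of joint leaf above 1.4 rad and contact force between the fingers and rails above 0.2 N).
At the end, for the whole second after the job is handed in: The leaf lies flat on the deck (folded at least 3.06 rad, that is within about 5 degrees of fully over), the cold frame has moved less than 20 mm and stands level, and pot, jug, jar and dibber are within 20 mm of where they were (value of joint leaf above 3.06 rad and distance of each of coldframe, pot, jug, jar, dibber from where it was at the start of the episode below 0.02 m and angle between coldframe's own z axis and vertical below 0.05 rad); the robot touches nothing.
It fails at once if the leaf is pinched: the fingers press its top and its underside at once (over 1 N each) (contact force between the fingers and capping above 1 N and contact force between the fingers and rails above 1 N).
It fails at once if the leaf is flung or slammed (faster than 5 rad/s) (velocity of joint leaf above 5 rad/s).
It fails at once if the cold frame is shoved more than 20 mm, or tipped or lifted (distance of coldframe from where it was at the start of the episode above 0.02 m or height (world z) of coldframe above 0.012 m or angle between coldframe's own z axis and vertical above 0.08 rad).
It fails at once if a bystander is moved more than 20 mm (distance of any of pot, jug, jar, dibber from where it was at the start of the episode above 0.02 m).
It also fails if it takes over 53 s, if anything falls off the work surface, if the arm or the gripper's body presses on something with over 40 N, if the wrist force passes 120 N, or if a joint passes its speed limit or range.

## Working session

There is one attempt and no reset: what is moved stays moved. The work goes in short steps, Python scripts to look and compute and a tool call to move; the robot and the scene stay as the last step left them, time stands still between calls to the robot, and variables do not carry over. Pictures are saved under pics/ and viewed, at most 10 in all, crops included, and the job is handed in when it is done.

Besides the shell and the picture viewer there is one more tool, called after "Emit:" as a command line: name --argument value ..., lists and objects as JSON in quotes. apply_moves: Moves the arm, as the interface text tells. Its arguments: {"type":"object","properties":{"deltas":{"type":"array"},"squeeze":{"type":"number"}},"required":["deltas"]}

```bash
mkdir -p pics; cat > h.py <<'E'
import numpy as np, cv2
from scipy.spatial.transform import Rotation as R
from rig import *
def rot(q): return R.from_quat([q[1],q[2],q[3],q[0]]).as_matrix()
def ray(im,p):
    d=rot(im["orientation"])@np.linalg.inv(im["K"])@np.array([p[0],p[1],1.]); return np.array(im["position"]),d
def atz(im,p,z):
    o,d=ray(im,p); return o+d*(z-o[2])/d[2]
def proj(im,X):
    c=rot(im["orientation"]).T@(np.array(X)-np.array(im["position"])); u=im["K"]@c; return u[:2]/u[2]
E
python3 - <<'E'
from h import *
s=get_state(); print({k:np.round(v,3) for k,v in s.items()},nose_length)
for n in ["scene","top"]:
    im=get_image(n); cv2.imwrite(f"pics/{n}0.png",im["frame"][:,:,::-1]); print(n,np.round(im["position"],3))
    for q,z in [("coldframe",0),("spine",.125),("lip",.108),("pot",0),("jug",0),("jar",0),("dibber",0)]:
        for r in place_of(q,im)[:2]: print(q,np.round(r["point"]),round(r["score"],2),np.round(atz(im,r["point"],z),3))
E
```

```text
{'clock': np.float64(0.0), 'qpos': array([ 1.209,  0.277,  1.506,  0.   ,  1.361, -0.121]), 'qd': array([-0.001,  0.   , -0.001,  0.   , -0.001, -0.   ]), 'effort': array([-0.0000e+00, -4.1678e+01, -2.4580e+01, -0.0000e+00,  1.2000e-02,
       -0.0000e+00]), 'position': array([0.137, 0.558, 0.247]), 'ee_rot': array([-0.   ,  0.12 ,  0.993, -0.001]), 'contact_force': array([ 1.006,  0.086, -0.679]), 'moment': array([-0.02 ,  0.022,  0.004]), 'gripper_force': np.float64(0.0), 'width': np.float64(0.085)} 0.017
scene [1.564 0.812 1.203]
coldframe [303. 226.] 0.8 [ 0.512 -0.111  0.   ]
spine [298. 197.] 0.43 [ 0.514 -0.126  0.125]
lip [350. 214.] 0.9 [0.462 0.055 0.108]
lip [303. 230.] 0.4 [ 0.623 -0.017  0.108]
pot [218. 191.] 0.66 [ 0.551 -0.506  0.   ]
jug [443. 319.] 0.72 [0.584 0.478 0.   ]
jar [252. 178.] 0.86 [ 0.408 -0.464  0.   ]
dibber [470. 261.] 0.78 [0.313 0.436 0.   ]
top [ 0.283 -0.011  1.197]
coldframe [341. 187.] 0.66 [ 0.507 -0.112  0.   ]
spine [343. 174.] 0.69 [ 0.521 -0.108  0.125]
spine [345. 172.] 0.19 [ 0.528 -0.112  0.125]
lip [286. 195.] 0.61 [0.464 0.062 0.108]
pot [457. 176.] 0.61 [ 0.542 -0.495  0.   ]
pot [288. 197.] 0.39 [0.476 0.06  0.   ]
jug [162. 161.] 0.92 [0.596 0.475 0.   ]
jar [454. 223.] 0.86 [ 0.388 -0.475  0.   ]
dibber [170. 248.] 0.88 [0.314 0.433 0.   ]
```

View pics/scene0.png

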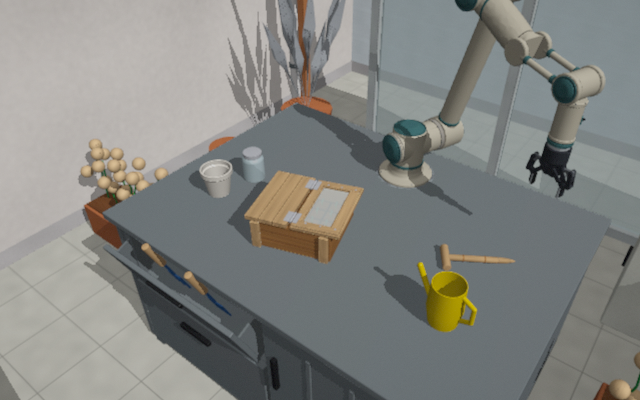

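View pics/top0.png

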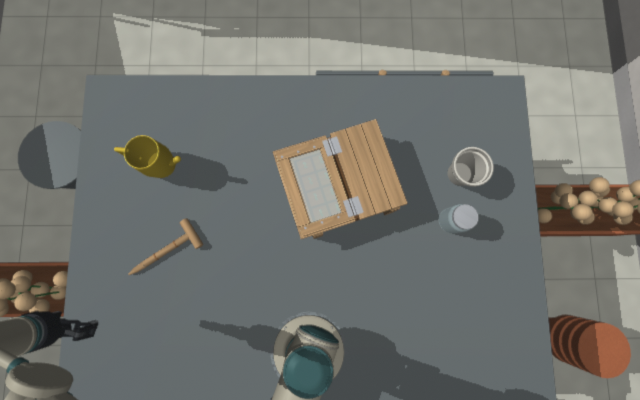

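The top view shows the frame turned about 17°. The leaf's free edge runs roughly from (275,157) to (302,237) and the deck's far edge from (375,121) to (405,201). The space outside the lip is clear.

```bash
python3 - <<'E'
from h import *
im=get_image("top")
c=[atz(im,p,.12)[:2] for p in [(275,157),(302,237),(375,121),(405,201)]]
for q in c: print(np.round(q,3))
ax=lambda a,b: np.degrees(np.arctan2(*(a-b)[::-1]))
print(ax(c[0],c[1]),ax(c[2],c[3]),ax((c[0]+c[1])/2,(c[2]+c[3])/2)-90, (c[0]+c[1])/2,(c[2]+c[3])/2,np.linalg.norm((c[0]+c[1])/2-(c[2]+c[3])/2))
f=im["frame"][90:260,240:430,::-1]; cv2.imwrite("pics/topc.png",cv2.resize(f,None,fx=4,fy=3.5,interpolation=cv2.INTER_CUBIC)[:600])
s=get_state(); Rt=rot(s["ee_rot"]); yaw=np.radians(17.5)
u=np.array([-np.sin(yaw),np.cos(yaw),0]); lip=np.array([.462,.060,0]); tgt=lip+u*.06; tgt[2]=.26
print(tgt, Rt.T@(tgt-s["position"])*1000)
E
```

```text
[0.576 0.093]
[0.34  0.014]
[ 0.687 -0.208]
[ 0.442 -0.288]
18.557120173265755 18.088749271731828 19.530104246318146 [0.4578592  0.05346804] [ 0.56465019 -0.2475976 ] 0.31944456710732155
[0.44395765 0.11722302 0.26      ] [-403.20405321 -355.2933671   -11.68931382]
```

View pics/topc.png

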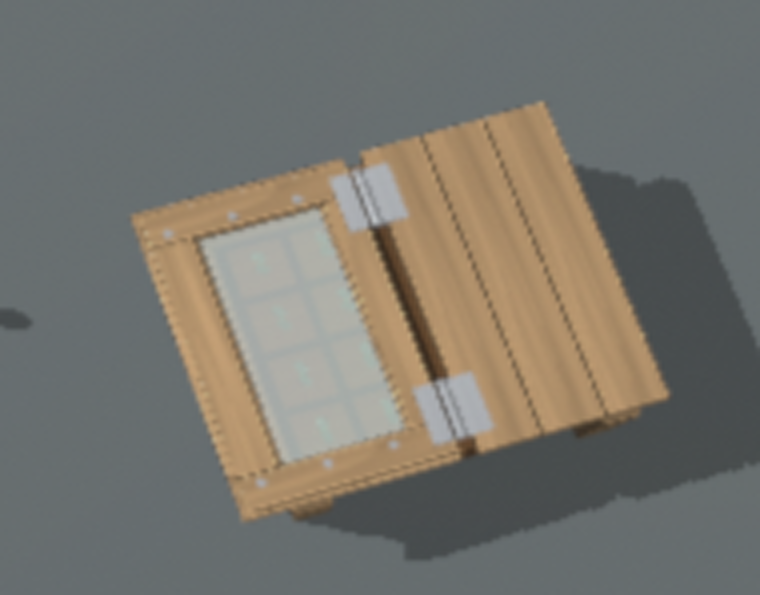

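The crop shows the leaf closed or nearly so, with the hinge plates at mid-frame. Yaw is about 18.5° and the lip is near (0.461, 0.058). I'm moving above the outside of the lip.

Emit:
apply_moves --deltas '[0,-20,-18,0,3,0,-55,-48,0,8,0,-90,-80,0,14,0,-125,-110,-2,20,0,-160,-141,-4,26,0,-195,-172,-6,32,0,-230,-203,-8,38,0,-265,-234,-10,44,0,-300,-264,-12,50,0,-335,-295,-12,55,0,-370,-326,-12,58,0,-400,-352,-12,58]' --squeeze 20

```text
clock: 1.85
position: [0.415, 0.1585, 0.2606]
ee_rot: [0.0, 0.587, 0.809, 0.001]
contact_force: [0.9, -0.0, -0.2]
width: -0.0
gripper_force: 0.0
```

Emit:
apply_moves --deltas '[0,0,0,0,0,0,0,0,0,0]'

```text
clock: 2.02
position: [0.4155, 0.1585, 0.26]
ee_rot: [-0.0, 0.588, 0.809, 0.0]
contact_force: [-0.5, 0.1, 0.2]
width: 0.0001
gripper_force: 0.0
```

```bash
cat >> h.py <<'E'
def tool(s):
    Rt=rot(s["ee_rot"]); return np.array(s["position"]),Rt
E
python3 - <<'E'
from h import *
s=get_state(); p,Rt=tool(s); print(p,Rt.round(3),s["width"],s["contact_force"].round(1) if hasattr(s["contact_force"],'round') else s["contact_force"])
im=get_image("wrist"); cv2.imwrite("pics/w1.png",im["frame"][:,:,::-1])
for q,z in [("lip",.108),("spine",.125)]:
    for r in place_of(q,im)[:2]: print(q,np.round(r["point"]),round(r["score"],2),np.round(atz(im,r["point"],z),3))
print(proj(im,p+Rt[:,2]*.017))
E
```

```text
[0.41545873 0.15847126 0.26002412] [[-0.307  0.952  0.   ]
 [ 0.952  0.307  0.   ]
 [ 0.     0.    -1.   ]] 7.721866171159123e-05 [-0.5  0.1  0.2]
[320.61728333 268.36635529]
```

View pics/w1.png

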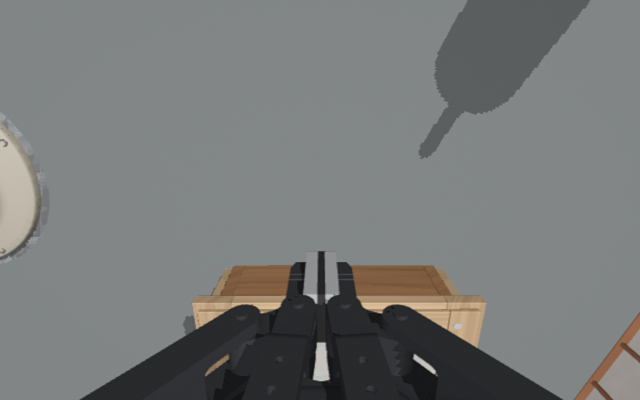

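The wrist view shows the lip's lower arris as a level line at row 297, from column 193 to 482. The box wall lies beyond it, and the closed fingers are at about (320,268), outside the lip.

```bash
python3 - <<'E'
from h import *
s=get_state(); p,Rt=tool(s)
im=get_image("wrist")
for z in (.108,.115,.122):
    a=atz(im,(193,297),z); b=atz(im,(482,297),z)
    print(z,a.round(3),b.round(3),np.linalg.norm(a-b).round(4),"yaw",np.degrees(np.arctan2(*(b-a)[:2][::-1])),"tool mm",(Rt.T@((a+b)/2-p)*1000).round(1))
E
```

```text
0.108 [0.33  0.016 0.108] [0.597 0.105 0.108] 0.2815 yaw 18.347616878193033 tool mm [-111.6   16.2  151.9]
0.115 [0.332 0.022 0.115] [0.592 0.108 0.115] 0.2744 yaw 18.347616878193033 tool mm [-106.7   15.8  144.9]
0.122 [0.333 0.027 0.122] [0.587 0.111 0.122] 0.2673 yaw 18.347616878193033 tool mm [-101.7   15.4  137.9]
```

Emit:
apply_moves --deltas '[0,-20,8,15,0,0,-45,16,45,-0.4,0,-70,16,80,-0.4,0,-70,16,115,-0.4,0,-70,16,145,-0.4,0,-70,16,160,-0.4,0,-78,16,162,-0.4,0,-84,16,162,-0.4,0,-84,16,162,-0.4]'

```text
clock: 2.97
position: [0.4571, 0.0855, 0.0991]
ee_rot: [0.001, 0.583, 0.812, 0.001]
contact_force: [0.1, 0.0, 0.6]
width: 0.0001
gripper_force: 0.0
```

Emit:
apply_moves --deltas '[0,-2,0,0,0,0,-4,0,0,0,0,-6,0,0,0,0,-6,0,0,0]'

```text
clock: 3.3
position: [0.4582, 0.0797, 0.0988]
ee_rot: [0.001, 0.584, 0.812, 0.001]
contact_force: [0.3, -0.3, 0.2]
width: -0.0001
gripper_force: 0.0
```

```bash
python3 - <<'E'
from h import *
im=get_image("wrist"); cv2.imwrite("pics/w2.png",im["frame"][:,:,::-1])
s=get_state(); p,Rt=tool(s); print(p, Rt.T@np.array(s["contact_force"]), s["contact_force"])
E
```

```text
[0.45797166 0.07977454 0.09864308] [ 0.9971291   0.86191507 -0.0669298 ] [0.49903721 1.2198418  0.06776031]
```

View pics/w2.png

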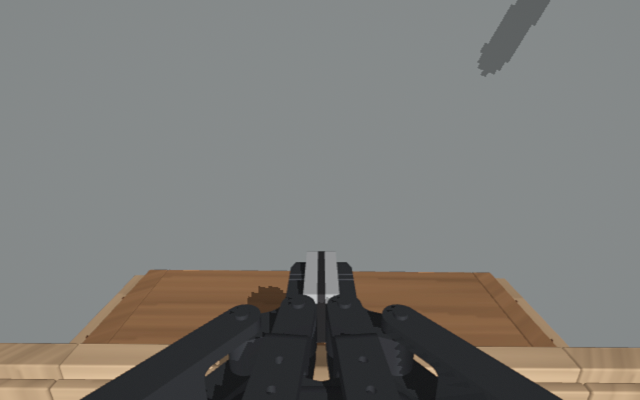

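The wrist view shows the lip edge parallel to the tool at about row 345, with the closed fingers in front of it and no firm contact yet. I'm easing inward.

Emit:
apply_moves --deltas '[0,-2,0,0,0,0,-4,0,0,0,0,-4,0,0,0]'

```text
clock: 3.6
position: [0.459, 0.0758, 0.0981]
ee_rot: [0.0, 0.584, 0.812, 0.0]
contact_force: [-0.4, 0.1, 0.2]
width: -0.0
gripper_force: 0.0
```

Emit:
apply_moves --deltas '[0,-2,0,0,0,0,-3,0,0,0,0,-3,0,0,0]'

```text
clock: 3.85
position: [0.4591, 0.0748, 0.0978]
ee_rot: [-0.002, 0.584, 0.812, 0.001]
contact_force: [-0.5, 5.5, 0.1]
width: -0.0001
gripper_force: 0.0
```

Emit:
apply_moves --deltas '[0,-1.5,0,0,0,0,-1.5,0,-3,0,0,-1.5,0,-6,0]'

```text
clock: 4.1
position: [0.4583, 0.0743, 0.1032]
ee_rot: [-0.003, 0.584, 0.811, 0.001]
contact_force: [-2.0, 9.1, -1.7]
width: 0.0004
gripper_force: 0.0
```

Emit:
apply_moves --deltas '[0,0,0,-3,0,0,0,0,-6,0]'

```text
clock: 4.27
position: [0.4582, 0.074, 0.1093]
ee_rot: [-0.003, 0.584, 0.812, 0.001]
contact_force: [-2.0, 7.6, -1.5]
width: 0.0002
gripper_force: 0.0
```

```bash
python3 - <<'E'
from h import *
s=get_state(); p,Rt=tool(s); print(p, s["contact_force"],s["moment"],np.round(s["qpos"],3))
im=get_image("wrist"); cv2.imwrite("pics/w3.png",im["frame"][:,:,::-1]); np.save("w3.npy",[0])
# expected row of lip arris for theta
yaw=np.radians(18.3); u=np.array([-np.sin(yaw),np.cos(yaw),0])
L=p-Rt[:,0]*.011 # contact plane at finger side
for th in (0,3,6,10,15):
    a=np.radians(th)-.0985; z=.125+.1728*np.sin(a); X=L.copy(); X[2]=z
    print(th,proj(im,X).round(1))
for r in place_of("lip",im)[:2]: print(r)
sc=get_image("scene"); f=sc["frame"][150:270,230:400,::-1]
b=np.hstack([cv2.resize(im["frame"][:,:,::-1],(400,250)),cv2.resize(f,(400,282),interpolation=cv2.INTER_CUBIC)[:250]]); cv2.imwrite("pics/b3.png",b)
E
```

```text
[0.45823986 0.07404343 0.10925926] [-1.97115309  7.55929815 -1.45732366] [ 1.05678145  0.25779629 -0.027162  ] [ 0.007  0.241  1.942  0.006  0.963 -0.32 ]
0 [320.6 308. ]
3 [320.5 321.3]
6 [320.4 336.3]
10 [320.2 359.6]
15 [319.9 395.3]
{'point': [326.0, 331.9], 'score': 0.75}
```

View pics/b3.png

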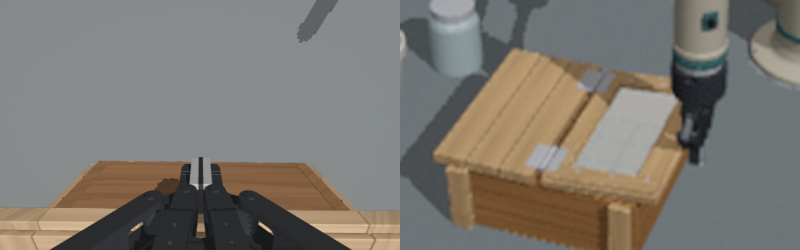

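The composite shows the leaf about 5° ajar, with the arris at wrist row ~333 and the fingers against the lip. I'll lift another 10 mm and check whether the edge follows.

Emit:
apply_moves --deltas '[0,-1,0,-3,0,0,-1,0,-6,0,0,-1,0,-10,0,0,-1,0,-10,0]'

```text
clock: 4.75
position: [0.4587, 0.0731, 0.1198]
ee_rot: [-0.003, 0.584, 0.812, 0.001]
contact_force: [-3.0, 7.7, 2.2]
width: -0.0004
gripper_force: 0.0
```

The edge followed: it rose about 9 mm of the 10 mm lift. I'll keep going along the arc.

Emit:
apply_moves --deltas '[0,-1,0,-5,0,0,-2,0,-10,0,0,-2.5,0,-15,0,0,-4,0,-20,0,0,-5,0,-25,0,0,-6,0,-30,0]'

```text
clock: 5.3
position: [0.4597, 0.0684, 0.1494]
ee_rot: [-0.004, 0.584, 0.812, 0.001]
contact_force: [-3.7, 10.3, -0.1]
width: 0.0002
gripper_force: 5.3
```

```bash
python3 - <<'E'
from h import *
s=get_state(); im=get_image("wrist"); print(s["position"],s["contact_force"],est(im,s))
E
```

```text
[0.45973609 0.06843286 0.14935867] [-3.71421386 10.34271373 -0.12743898] (328, np.float64(17.764479891738862))
```

Emit:
apply_moves --deltas '[0,-2,0,-7,0,0,-4,0,-14,0,0,-6,0,-21,0,0,-9,0,-28,0,0,-12,0,-35,0,0,-15,0,-42,0,0,-18.5,0,-48.5,0,0,-22,0,-55,0]'

```text
clock: 6.02
position: [0.467, 0.0465, 0.2047]
ee_rot: [-0.004, 0.584, 0.812, 0.0]
contact_force: [-3.6, 5.1, 1.7]
width: -0.0001
gripper_force: 3.2
```

```bash
python3 - <<'E'
from h import *
s=get_state(); im=get_image("wrist"); print(s["position"],s["contact_force"],est(im,s))
E
```

```text
[0.46696749 0.04652215 0.20473882] [-3.60367095  5.13937061  1.6556536 ] (328, np.float64(37.684536965022744))
```

Emit:
apply_moves --deltas '[0,-4,0,-6,0,0,-8.5,0,-12,0,0,-13,0,-18,0,0,-18,0,-24,0,0,-23,0,-29,0,0,-28.5,0,-34,0,0,-34,0,-39,0,0,-40,0,-44,0,0,-46,0,-48,0,0,-52.5,0,-53,0,0,-59,0,-57,0,0,-66,0,-61,0]'

```text
clock: 7.07
position: [0.4899, -0.0184, 0.266]
ee_rot: [-0.001, 0.583, 0.812, -0.0]
contact_force: [-2.2, 2.0, -1.0]
width: -0.0001
gripper_force: 1.0
```

```bash
python3 - <<'E'
from h import *
s=get_state(); im=get_image("wrist"); print(s["position"],s["contact_force"],np.round(s["qpos"],2))
sc=get_image("scene"); 
w=cv2.resize(im["frame"],(400,250)); f=cv2.resize(sc["frame"][80:280,220:460],(400,333))
o=np.zeros((333,800,3),np.uint8); o[:250,:400]=w; o[:,400:]=f; cv2.imwrite("pics/b4.png",o[:,:,::-1])
E
```

```text
[ 0.48991215 -0.01835294  0.26597834] [-2.17039604  1.9846391  -1.03593325] [-0.18  0.14  1.64  0.    1.36 -0.5 ]
```

View pics/b4.png

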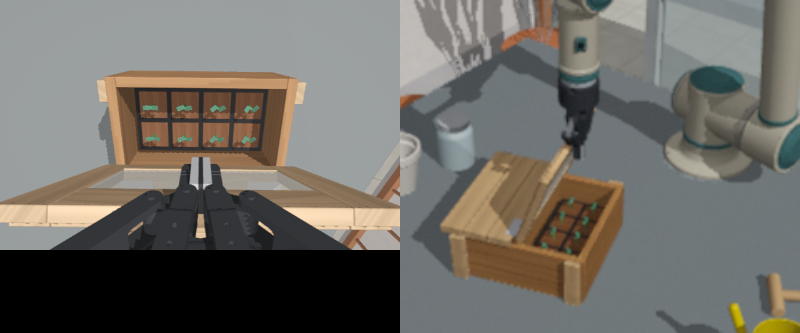

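The picture shows the leaf at about 68°, resting on the fingers. I'll go on past upright.

Emit:
apply_moves --deltas '[0,-7,0,-3,0,0,-14,0,-6,0,0,-21,0,-8,0,0,-28,0,-10,0,0,-35,0,-12,0,0,-42,0,-14,0,0,-49,0,-15,0,0,-57,0,-16,0,0,-65,0,-18,0,0,-73,0,-20,0,0,-81,0,-22,0,0,-90,0,-22,0]'

```text
clock: 8.17
position: [0.5195, -0.1043, 0.2882]
ee_rot: [-0.0, 0.583, 0.812, 0.0]
contact_force: [-0.7, 1.8, -1.5]
width: 0.0002
gripper_force: 0.8
```

```bash
python3 - <<'E'
from h import *
s=get_state(); p,Rt=tool(s); sp=np.array([.518,-.106,.125]); d=Rt.T@(p-sp)*1000; print(p,s["contact_force"],"corner Y,Z",d[0]-11,-d[2]-17,np.round(s["qpos"],2))
E
```

```text
[ 0.51954508 -0.10427229  0.28821378] [-0.73936594  1.84964656 -1.48300535] corner Y,Z -9.844145387020088 146.2135811544119 [-0.33  0.19  1.53  0.    1.43 -0.65]
```

Emit:
apply_moves --deltas '[0,-12,0,1.5,0,0,-24.5,0,4,0,0,-37,0,7.5,0,0,-49,0,12,0,0,-60.5,0,18,0,0,-71,0,24,0,0,-81.5,0,32,0,0,-91,0,40,0,0,-100,0,49.5,0,0,-108,0,59,0,0,-115,0,69.5,0,0,-121.5,0,80,0]'

```text
clock: 9.17
position: [0.5583, -0.2193, 0.2068]
ee_rot: [-0.0, 0.584, 0.812, 0.0]
contact_force: [-0.8, 0.6, 1.1]
width: -0.0002
gripper_force: 0.4
```

```bash
python3 - <<'E'
from h import *
s=get_state(); p,Rt=tool(s); sp=np.array([.518,-.106,.125]); d=Rt.T@(p-sp)*1000; print(p,s["contact_force"],"corner Y,Z",d[0]-11,-d[2]-17)
im=get_image("wrist"); 
sc=get_image("scene"); 
w=cv2.resize(im["frame"],(400,250)); f=cv2.resize(sc["frame"][80:280,180:420],(400,333))
o=np.zeros((333,800,3),np.uint8); o[:250,:400]=w; o[:,400:]=f; cv2.imwrite("pics/b5.png",o[:,:,::-1])
E
```

```text
[ 0.55828971 -0.21927816  0.20682177] [-0.78684317  0.59629755  1.11065695] corner Y,Z -131.19801334034787 64.84263094896296
```

View pics/b5.png

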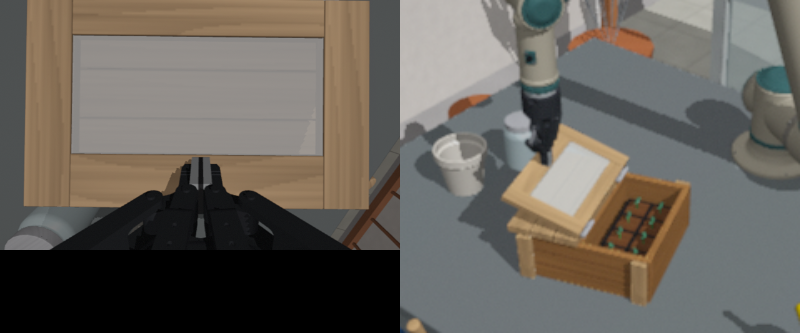

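The leaf is at about 160°, with the fingers on its free-edge rail. Next I press it down.

Emit:
apply_moves --deltas '[0,-4,0,11,0,0,-8,0,22,0,0,-11,0,32,0,0,-13,0,41,0,0,-13,0,46,0,0,-13,0,48,0,0,-13,0,50,0]'

```text
clock: 9.85
position: [0.5618, -0.2309, 0.1589]
ee_rot: [-0.0, 0.583, 0.812, -0.0]
contact_force: [-3.9, 2.2, 15.7]
width: -0.0001
gripper_force: 7.9
```

Emit:
apply_moves --deltas '[0,0,0,2,0,0,0,0,4,0,0,0,0,4,0]'

```text
clock: 10.1
position: [0.5618, -0.2308, 0.1588]
ee_rot: [0.001, 0.583, 0.812, -0.0]
contact_force: [-6.8, 3.0, 21.7]
width: 0.0001
gripper_force: 11.2
```

The fingertips stopped at 142 mm, which is deck height plus leaf thickness, so the leaf is flat. I'm withdrawing.

Emit:
apply_moves --deltas '[0,0,0,-4,0,0,0,0,-15,0,0,0,0,-40,0,0,0,0,-75,0,0,0,0,-110,0,0,0,0,-130,0,0,0,0,-130,0]'

```text
clock: 10.68
position: [0.5645, -0.232, 0.2902]
ee_rot: [0.005, 0.583, 0.812, 0.001]
contact_force: [-0.2, -0.1, 0.2]
width: -0.0001
gripper_force: 0.0
```

```bash
python3 - <<'E'
from h import *
s=get_state(); print(s["position"],s["contact_force"])
im=get_image("wrist"); sc=get_image("scene")
for q in ["pot","jug","jar","dibber","coldframe"]:
    r=place_of(q,sc); r and print(q,atz(sc,r[0]["point"],0).round(3))
w=cv2.resize(im["frame"],(400,250)); f=cv2.resize(sc["frame"][80:280,180:420],(400,333))
o=np.zeros((333,800,3),np.uint8); o[:250,:400]=w; o[:,400:]=f; cv2.imwrite("pics/b6.png",o[:,:,::-1])
E
```

```text
[ 0.56449325 -0.23195466  0.29020392] [-0.2266712  -0.12018836  0.24026783]
pot [ 0.562 -0.521  0.   ]
jug [0.578 0.478 0.   ]
jar [ 0.407 -0.464  0.   ]
dibber [0.304 0.439 0.   ]
coldframe [ 0.518 -0.108  0.   ]
```

View pics/b6.png

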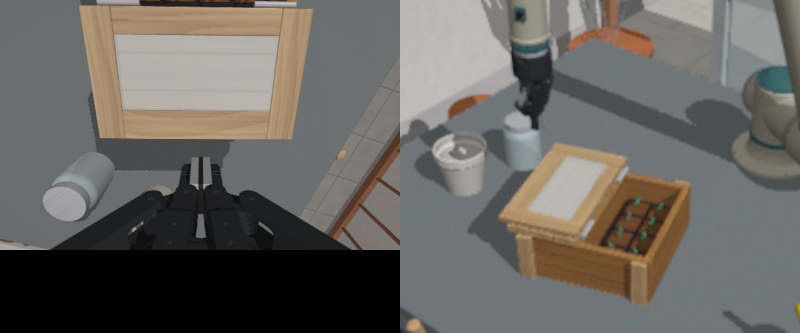

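The leaf lies flat on the deck, the hand is clear, and nothing else has moved beyond the measuring noise.

```bash
python3 -c "
from rig import *
print(sign_off())"
```

```text
the job is handed in; nothing more can be done
None
```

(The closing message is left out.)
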